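# Turn the polishing drum until its valve stem points up

### The job

The air-filled polishing drum is about to be pumped up: turn it until its valve stem points straight up, by pushing with the fingertips on the bare spokes of its hand wheel, one after another as needed. Push only on the spokes: do not grip them, do not touch the valve stem, the hub or the drum itself, and leave the things standing around the machine where they are. Finish with the wheel at rest.

Things in the scene. Friction and masses are not known exactly. Their poses are not given: they have to be found in the camera images.
- polisher: bench polishing machine, fixed. Origin on the table below the hand wheel's centre; z up; x horizontal along the spindle, out of its front, roughly away from the robot. In mm: base plate x -200..50, y +-140, 12 high; front lip at x 47, 33 high; cheeks at y +-137, x -125..-35, 132 high; back plate x -127, 212 high; behind it the bearing, x -200..-130, 223 high. Spindle 175 above the table
- wheel: hand wheel without rim on the spindle's front end, turning with drum and stem. Origin on the spindle axis in the spokes' plane, 175 mm above the table. x: spindle axis (as the machine's x); z: where the stem points. Five round steel spokes 14 mm thick reach 130 mm from the axis, at 36, 108, 180, 252, 324 degrees from the stem. Hub radius 25 mm, x -45..27 mm
- stem_end (a point): outer end of the valve stem's cap, 70 mm from the axis. Brass stem 9 mm thick, black cap 13 mm thick, in the spokes' plane midway between two spokes, half as long as a spoke; not to be touched. Axes as wheel. Starts 100 to 180 degrees from up, either side. The wheel turns endlessly both ways, is stiff (0.16 N m, about 2 N at the spokes), does not coast and stays where left
- drum_front (a point): centre of the front face of the air-filled drum, on the spindle axis 50 mm behind the spokes' plane. Drum of radius 100 mm with grey felt round it, 65 mm wide, behind this point (towards -x of the wheel); axes as wheel. Not to be touched
- jar: jar, 70 mm across, 90 mm high, origin at the centre of its underside; stands beside the machine, leave alone
- can: can, 66 mm across, 100 mm high, origin at the centre of its underside; stands beside the machine, leave alone
- stone: block of rough stone 60 x 45 x 30 mm in front of the machine, origin at the centre of its underside; leave alone
- pump: hand air pump lying in front of the machine, 185 mm long along its x, 50 mm wide, 32 mm high, origin under its middle; leave alone

How it is judged:
By the outcome, as a careful person would: the job done as asked, in the order asked, and still so for the second after the job is handed in, with the robot touching nothing.
It also fails if it takes over 67 s, if anything falls off the work surface, if the arm or the gripper's body presses on something with over 40 N, if the wrist force passes 120 N, or if a joint passes its speed limit or range.

### The arm

A 6-joint arm with a two-finger parallel gripper is mounted at the origin on the work surface. World frame = base frame: x ahead of the robot, y to its left, z up, the work surface at z = 0. Lengths are in m, angles in degrees, forces in N, time in s.
With the tool pointing down it reaches from about 0.375 to 0.9 m from the base axis. Payload 3.1 kg.
Tool frame: the origin (TCP) lies at the very end of the fingers, on their centre line; the grasp point (between the pads) lies 19 mm behind it; z points along the fingers, y is the line along which they close (so a half turn about z gives the same grasp; the last joint's range is limited). The gripper opens to 87 mm and grips with 3 to 60 N. Pads are 19 mm wide; open, the fingers measure 117 mm over their backs; the gripper's body (75 mm by 190 mm) begins 51 mm behind the grasp point.
Start: joints at [53.887, 30.224, 82.088, -0, 67.689, -10.227], TCP at [0.273, 0.562, 0.223] pointing down, gripper open.
Joint ranges: [-176.69, 176.69], [-43.24, 126.21], [12.49, 139.97], [-82, 262], [0, 151.66], [-163.58, 163.58]. Speed limits (degrees/s): [159.86, 159.86, 180, 180, 180, 180].

### API

Orientations are given as a 3x3 rotation matrix whose columns are the frame's x, y, z axes.
In Python, from rig import * gives the robot as it stands.
- The arm moves only by the tool jog_arm, never from a script. Its arguments are lists of equal length, an entry for each row: "delta_pos": the shift along the world's x, y, z in cm, a list of three; "turn": the turn about the world's z in degrees; "grip": the closure, from 0 (fully open) to 1 (shut). In form: {"delta_pos": [[x, y, z], ...], "turn": [turn, ...], "grip": [grip, ...]}. A call has 1 to 12 rows; each row is the pose to reach, as a shift and turn from the pose commanded when the call began; what a row does not reach only later rows make up. A row lasts 1/8 s, in which the tool goes at most 62.5 mm and 10.7 degrees, less where a joint would pass 70% of its speed; a pose out of reach is approached as far as the arm can. A call with a gripper value outside its range is refused whole. The fingers move at their own pace and stop on an object; the grip force is fixed at half the most. Time passes only in rows, so rows that repeat a pose let the fingers close. It gives the time, the measured TCP pose, the force, the opening and the grip force at its end, in the units of the state.
- read_state(): the state, without advancing time (a new reading comes with each control period).
- capture(name): name is "side" or "top"; returns a dict with "color" (480x640x3 uint8, blue, green, red), "fovy" (degrees; the focal length in pixels is half the picture's height over the tangent of half this angle, whatever the lens; pixels are square), "cx", "cy" (the principal point, pixels), "camera_from_world" (4x4, takes a point from world to camera coordinates). Camera axes: x right, y up, looking along -z (the intrinsics and any distortion apply to the point x, -y, -z); pixel columns grow to the right and rows downward; lengths in m; the calibration is good to about 2 mm. A picture is of the moment at which its call begins. There is no depth.
- hand_in(): hands the job in; it is judged then, once.
The state is a dict: "time_s": time; "joint_positions": joint angles; "qvel": joint speeds; "tau": joint torques, N m; "position": TCP position; "tcp_rot": TCP orientation; "force": force on the tool from outside, world axes, zero at the start; "moment": the same for the moment, N m; "opening": opening from 0.0 (shut) to 1.0 (fully open); "grasp_force": force on a finger pad.
Only numpy, scipy, OpenCV 4.12 (cv2) and the standard library are available. Lean on these libraries where they do the work, as an engineer would, in place of code of your own. Each camera call takes 0.05 s, during which the arm holds its last target. There are 200 camera calls.

## Working session

There is one attempt and no reset: what is moved stays moved. The work goes in short steps, Python scripts to look and compute and a tool call to move; the robot and the scene stay as the last step left them, time stands still between calls to the robot, and variables do not carry over. Pictures are saved under pics/ and viewed, at most 10 in all, crops included, and the job is handed in when it is done.

Besides the shell and the picture viewer there is one more tool, called after "Call:" by a JSON object that holds its "api" and its "payload". jog_arm: Moves the arm, as the interface text tells. Its arguments: {"type":"object","properties":{"delta_pos":{"type":"array"},"turn":{"type":"array"},"grip":{"type":"array"}},"required":["delta_pos","turn","grip"]}

```bash
mkdir -p pics; ls
python3 - <<'E'
from rig import *
import cv2
for n in("side","top"):
    c=capture(n); cv2.imwrite(f"pics/{n}0.png",c["color"]); print(n,c["fovy"],c["cx"],c["cy"],c["camera_from_world"].tolist() if hasattr(c["camera_from_world"],"tolist") else c["camera_from_world"],[k for k in c])
s=read_state();print(s["position"],s["tcp_rot"],s["time_s"])
E
```

```text
pics
side 50.93477802377739 318.95699769484247 241.11617905655993 [[0.9747086750520111, -0.22293602060374007, 0.01557335852414533, -0.5856962177981069], [0.11430054760309327, 0.557193437379948, 0.8224784849212475, -0.21650780316006377], [-0.192037453628155, -0.7998968708890455, 0.5685829863317469, -0.9302217105039153], [0.0, 0.0, 0.0, 1.0]] ['color', 'fovy', 'cx', 'cy', 'camera_from_world']
top 54.11356862239821 322.2918186508344 232.90370463288255 [[0.013599743835204557, -0.9997260041722886, 0.019051602277140024, 0.020491222817760984], [0.9882797871213467, 0.01633641845172354, 0.15177675645353578, -0.6310716650153593], [-0.15204640520249907, 0.016764188434866184, 0.988231173689192, -1.0748277657741996], [0.0, 0.0, 0.0, 1.0]] ['color', 'fovy', 'cx', 'cy', 'camera_from_world']
[0.27246327 0.56175547 0.22163953] [[-8.99648298e-01  4.36613799e-01 -1.15319074e-03]
 [ 4.36615199e-01  8.99646889e-01 -1.62566185e-03]
 [ 3.27678064e-04 -1.96602452e-03 -9.99998014e-01]] 0.1
```

View pics/side0.png

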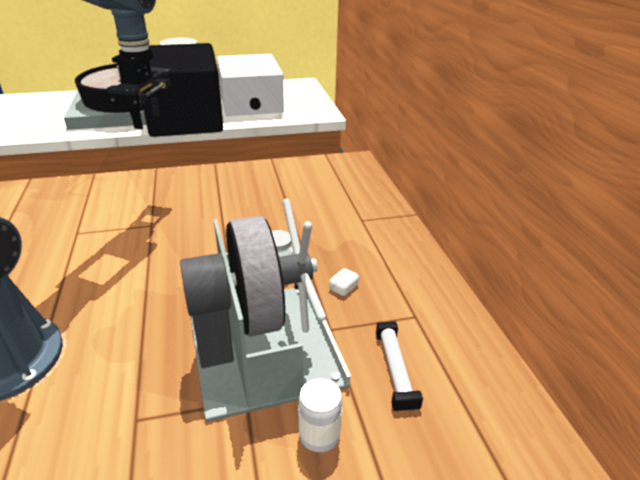

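View pics/top0.png

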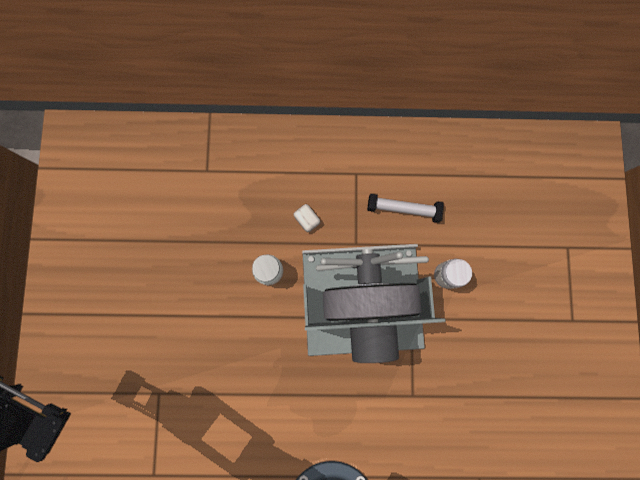

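The side view shows the machine with its drum around (255,275), hub (300,268), and the spokes edge-on. In the top view the base plate spans (303-423, 245-355) and the hub is at (370,265). The jar and can are at (267,270) and (456,274), the stone at (307,218) and the pump at (405,208). I'll zoom in to see the spokes.

```bash
cat > h.py <<'E'
import numpy as np, cv2
from rig import *
def K(c):
    f=240/np.tan(np.radians(c["fovy"]/2)); return f
def proj(c,P):
    P=np.atleast_2d(P); q=P@np.array(c["camera_from_world"])[:3,:3].T+np.array(c["camera_from_world"])[:3,3]
    f=K(c); return np.c_[c["cx"]+f*q[:,0]/-q[:,2], c["cy"]+f*q[:,1]/q[:,2]]
def ray(c,uv):
    M=np.array(c["camera_from_world"]);f=K(c)
    d=np.array([(uv[0]-c["cx"])/f,-(uv[1]-c["cy"])/f,-1.]); return -M[:3,:3].T@M[:3,3], M[:3,:3].T@d
def onz(c,uv,z):
    o,d=ray(c,uv); return o+d*(z-o[2])/d[2]
def crop(c,n,x0,y0,x1,y1,k): cv2.imwrite(n,cv2.resize(c["color"][y0:y1,x0:x1],None,fx=k,fy=k,interpolation=cv2.INTER_CUBIC))
E
python3 - <<'E'
from h import *
t=capture("top"); s=capture("side")
crop(t,"pics/t1.png",295,180,485,365,3.2)
crop(s,"pics/s1.png",170,190,360,340,4)
for n,uv in dict(lipL=(303,252),lipR=(418,246)).items(): print(n,onz(t,uv,.033))
for n,uv in dict(bl=(308,355),br=(424,349)).items(): print(n,onz(t,uv,.012))
print(onz(t,(267,270),.09),onz(t,(456,274),.1),onz(t,(307,218),.03),onz(t,(405,208),.032),'hub',onz(t,(367,252),.2))
E
```

```text
lipL [0.58576974 0.07550235 0.033     ]
lipR [ 0.60475171 -0.20241918  0.033     ]
bl [0.34280298 0.05928475 0.012     ]
br [ 0.35995705 -0.2171674   0.012     ]
[0.53709919 0.1548697  0.09      ] [ 0.53374095 -0.27254603  0.1       ] [0.66960891 0.0674792  0.03      ] [ 0.69828401 -0.17227339  0.032     ] hub [ 0.56915583 -0.0597669   0.2       ]
```

View pics/t1.png

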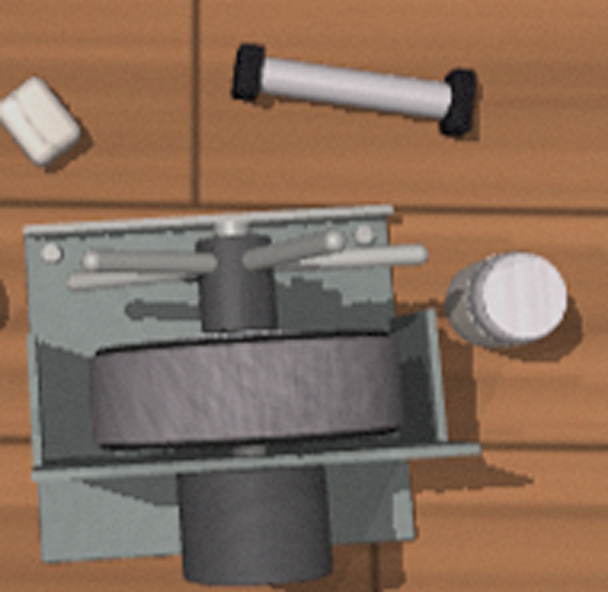

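View pics/s1.png

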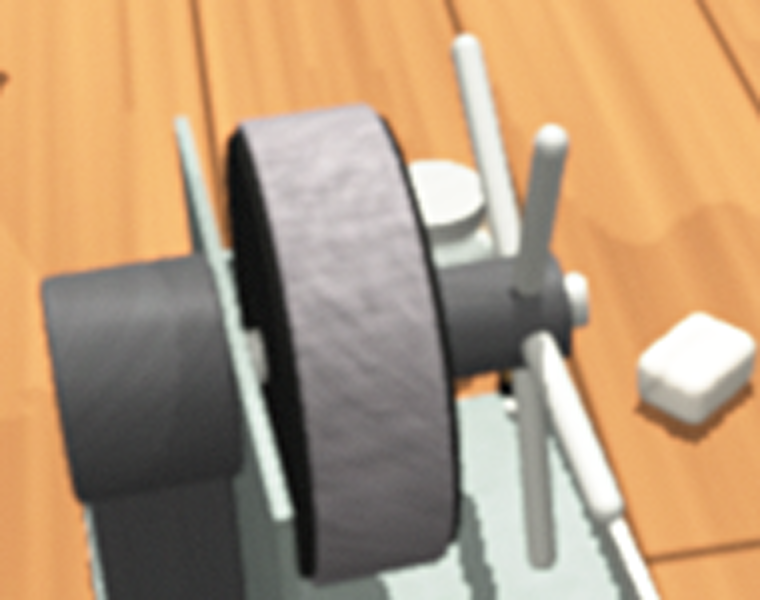

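```bash
cat >> h.py <<'E'
O=np.array([.5495,-.0662,.175]); yaw=np.radians(3.7)
X=np.array([np.cos(yaw),np.sin(yaw),0]); Y=np.array([-np.sin(yaw),np.cos(yaw),0]); Z=np.array([0,0,1.])
def onplane(c,uv,x=0):
    o,d=ray(c,uv); p=o+d*((x-(o-O)@X)/(d@X)); q=p-O; return q@Y*1e3,q[2]*1e3
def polar(c,uv):
    y,z=onplane(c,uv); return np.round([y,z,np.hypot(y,z),np.degrees(np.arctan2(y,z))],1)  # angle from up toward +y(left)
E
python3 - <<'E'
from h import *
t=capture("top"); s=capture("side")
for p in [(467,42),(551,133),(605,505),(541,560)]: print('side',polar(s,(170+p[0]/4,190+p[1]/4)))
print('stem?',polar(s,(296,285)))
for p in [(72,284),(90,262),(338,240),(425,254)]:
    o,d=ray(t,(295+p[0]/3.2,180+p[1]/3.2)); 
    # y at which ray meets plane
    print('top',polar(t,(295+p[0]/3.2,180+p[1]/3.2)))
for c,n in((s,'s'),(t,'t')):
    print(n,'hubfront',proj(c,O+.027*X),'origin',proj(c,O))
    for x,y,z in [(-200,140,12),(-200,-140,12),(50,140,12),(50,-140,12),(-127,0,212)]: print(proj(c,O*[1,1,0]+(x*X+y*Y+z*Z)/1e3))
E
```

```text
side [ 94.1  83.1 125.5  48.5]
side [-47.1 121.6 130.4 -21.2]
side [-126.8   -0.8  126.8  -90.4]
side [ -32.6 -120.2  124.5 -164.8]
stem? [ 33.3 -65.7  73.7 153.1]
top [106.8 -97.5 144.6 132.4]
top [ 97.4  71.4 120.7  53.7]
top [-42.7 133.5 140.2 -17.7]
top [-122.6    9.9  123.   -85.4]
s hubfront [[315.14239769 265.24056694]] origin [[300.35327605 267.73072939]]
[[189.37321958 306.16494863]]
[[203.75154285 418.39427434]]
[[306.48212948 285.35278977]]
[[349.20930951 384.59463167]]
[[225.77324059 262.49595918]]
t hubfront [[367.87684745 249.92067834]] origin [[368.71990317 262.68681072]]
[[307.42950863 355.82611902]]
[[424.69576592 349.44075553]]
[[302.71847915 251.08530817]]
[[416.20395246 245.57913133]]
[[375.1195456  324.92543391]]
```

Four spokes are visible, at about +51, -21, -91 and -165° from up (positive to the left), so the fifth is at about 123°. The stem is at about +159° on the lower left. 

I'll push the top spoke to the right and down, about 71° twice, then about 16°. One open finger will do the pushing, with the gripper closing along the spindle so its body stays in front of the drum. First I'll move to hover.

Call:
{"api": "jog_arm", "payload": {"delta_pos": [[0,0,6],[0,0,12],[2.5,-5,18],[5.5,-10.6,18],[8.3,-15.9,18],[11,-21.2,18],[13.8,-26.5,18],[16.5,-31.8,18],[19.3,-37.1,18],[22,-42.4,18],[24.8,-47.7,18],[27.5,-53,18]], "turn": [0,0,-5,-12,-20,-28,-36,-44,-52,-60.4,-60.4,-60.4], "grip": [0,0,0,0,0,0,0,0,0,0,0,0]}}

```text
time_s: 1.8
position: [0.5484, 0.0304, 0.4027]
tcp_rot: [[-0.064, 0.998, 0.0], [0.998, 0.064, 0.0], [0.0, 0.0, -1.0]]
force: [0.8, 1.6, 0.6]
opening: 1.0
grasp_force: 0.0
```

Call:
{"api": "jog_arm", "payload": {"delta_pos": [[2.8,-5.3,0],[5.6,-10.7,0],[5.6,-10.7,0]], "turn": [0,0,0], "grip": [0,0,0]}}

```text
time_s: 2.17
position: [0.6052, -0.0791, 0.4012]
tcp_rot: [[-0.059, 0.998, -0.001], [0.998, 0.059, -0.001], [-0.001, -0.001, -1.0]]
force: [-0.7, 0.9, -0.4]
opening: 1.002
grasp_force: 0.0
```

```bash
cat >> h.py <<'E'
def loc(p): q=np.array(p)-O; return np.round([q@X*1e3,q@Y*1e3,q[2]*1e3],1)
def tcp(th,r,gap=7,x=.053):
    a=np.radians(th); y=r*np.sin(a)+gap*np.cos(a)+9.5; z=r*np.cos(a)-gap*np.sin(a)
    return O+x*X+y/1e3*Y+z/1e3*Z
E
python3 - <<'E'
from h import *
s=read_state(); print(s["position"],loc(s["position"]),s["tcp_rot"].round(3).tolist(),s["joint_positions"],s["force"],s["time_s"])
c=capture("side"); t=capture("top")
im=np.vstack([c["color"][40:340,120:420],t["color"][130:380,270:570]]); cv2.imwrite("pics/h1.png",cv2.resize(np.hstack([c["color"][40:340,150:450],t["color"][90:390,250:550]]),None,fx=1.33,fy=1.33))
E
```

```text
[ 0.60517211 -0.0790758   0.40117626] [ 54.7 -16.4 226.2] [[-0.059, 0.998, -0.001], [0.998, 0.059, -0.001], [-0.001, -0.001, -1.0]] [-1.78924837e+01  2.08720593e+01  6.95491398e+01 -6.06198298e-02
  8.96064288e+01 -2.12863042e+01] [-0.65699532  0.86266631 -0.41287392] 2.175
```

View pics/h1.png

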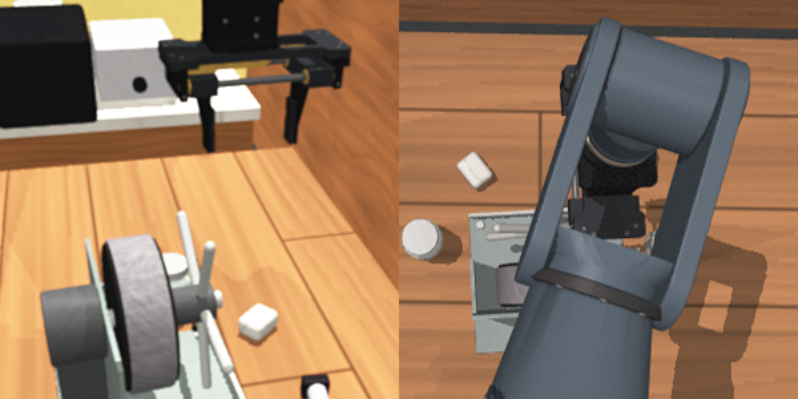

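The side crop shows the fingers hanging at about (208,150) and (292,143). The near finger is above the spokes' plane, the gripper body lies along the spindle and is clear of the drum. Next I'll compute the stroke.

Run:
```python
from h import *
s=read_state(); p=s["position"]; c=capture("side")
print(proj(c,p-.051*s["tcp_rot"][:,1]), 'seen 306,153')
print('pre',((tcp(-20.5,110,20)-p)*100).round(1))
q=tcp(-20.5,110,20)
for th in range(-20,-96,-6): print(th,((tcp(th,112)-q)*100).round(1).tolist())
```

```text
[[303.20649022 150.75809448]] seen 306,153
pre [ -0.1   0.2 -11.7]
-20 [0.1, -1.2, -0.2]
-26 [0.1, -2.3, -0.6]
-32 [0.2, -3.4, -1.1]
-38 [0.3, -4.4, -1.7]
-44 [0.3, -5.3, -2.5]
-50 [0.4, -6.1, -3.3]
-56 [0.4, -6.9, -4.2]
-62 [0.5, -7.6, -5.1]
-68 [0.5, -8.1, -6.2]
-74 [0.6, -8.6, -7.2]
-80 [0.6, -8.9, -8.4]
-86 [0.6, -9.1, -9.5]
-92 [0.6, -9.2, -10.7]
```

Call:
{"api": "jog_arm", "payload": {"delta_pos": [[-0.1,0.2,-3],[-0.1,0.2,-6],[-0.1,0.2,-9],[-0.1,0.2,-11.7],[-0.1,0.2,-11.7],[-0.1,0.2,-11.7]], "turn": [0,0,0,0,0,0], "grip": [0,0,0,0,0,0]}}

```text
time_s: 3.08
position: [0.6033, -0.0719, 0.2871]
tcp_rot: [[-0.066, 0.998, 0.002], [0.998, 0.066, -0.001], [-0.001, 0.002, -1.0]]
force: [0.9, -0.0, -0.5]
opening: 1.001
grasp_force: 0.0
```

Call:
{"api": "jog_arm", "payload": {"delta_pos": [[0.1,-0.6,-0.1],[0.1,-1.2,-0.2],[0.1,-1.7,-0.4],[0.1,-2.3,-0.6],[0.2,-2.8,-0.8],[0.2,-3.4,-1.1],[0.3,-3.9,-1.4],[0.3,-4.4,-1.7],[0.3,-4.9,-2.1],[0.3,-5.3,-2.5]], "turn": [0,0,0,0,0,0,0,0,0,0], "grip": [0,0,0,0,0,0,0,0,0,0]}}

```text
time_s: 4.32
position: [0.606, -0.1262, 0.2604]
tcp_rot: [[-0.065, 0.998, 0.0], [0.998, 0.065, -0.001], [-0.001, 0.0, -1.0]]
force: [1.7, 1.5, 2.0]
opening: 1.002
grasp_force: 0.8
```

Run:
```python
from h import *
s=read_state(); p=s["position"]; c=capture("side")
print(loc(p),p,s["force"].round(1),s["time_s"],((tcp(-44,112)-p)*100).round(2))
crop(c,"pics/m1.png",200,120,400,340,2.7)
```

```text
[ 52.6 -63.6  85.4] [ 0.60604688 -0.12623488  0.26037879] [1.7 1.5 2. ] 4.325 [0.04 0.03 0.  ]
```

View pics/m1.png

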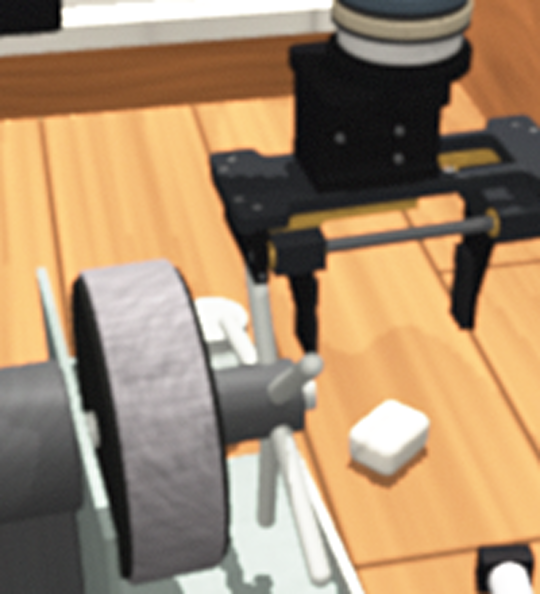

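In the crop the finger (tip at about (308,345)) is behind the pushed spoke (tip at (312,362)), which has swung toward the camera. The force is about 2–3 N, so this is going as expected, and I'll continue the stroke.

Call:
{"api": "jog_arm", "payload": {"delta_pos": [[0,-0.4,-0.4],[0.1,-0.8,-0.8],[0.1,-1.2,-1.2],[0.1,-1.6,-1.7],[0.1,-2.0,-2.1],[0.2,-2.3,-2.6],[0.2,-2.6,-3.2],[0.2,-2.8,-3.7],[0.2,-3.1,-4.2],[0.2,-3.3,-4.8],[0.3,-3.4,-5.3],[0.3,-3.6,-5.9]], "turn": [0,0,0,0,0,0,0,0,0,0,0,0], "grip": [0,0,0,0,0,0,0,0,0,0,0,0]}}

```text
time_s: 5.88
position: [0.6088, -0.1618, 0.2012]
tcp_rot: [[-0.065, 0.998, -0.0], [0.998, 0.065, -0.0], [-0.0, -0.0, -1.0]]
force: [-0.3, 0.9, 1.3]
opening: 0.998
grasp_force: 0.8
```

Call:
{"api": "jog_arm", "payload": {"delta_pos": [[0,-0.1,-0.6],[0,-0.2,-1.1],[0,-0.3,-1.7],[0,-0.3,-2.3],[0,-0.3,-2.3]], "turn": [0,0,0,0,0], "grip": [0,0,0,0,0]}}

```text
time_s: 6.5
position: [0.6087, -0.1647, 0.1778]
tcp_rot: [[-0.065, 0.998, -0.001], [0.998, 0.065, 0.0], [0.0, -0.001, -1.0]]
force: [0.3, 0.5, 0.3]
opening: 0.999
grasp_force: 0.0
```

Call:
{"api": "jog_arm", "payload": {"delta_pos": [[0,0,5],[0,0,11],[0,0,17],[0,0,22],[0,0,22]], "turn": [0,0,0,0,0], "grip": [0,0,0,0,0]}}

```text
time_s: 7.12
position: [0.6111, -0.1656, 0.4046]
tcp_rot: [[-0.065, 0.998, 0.011], [0.998, 0.065, -0.005], [-0.006, 0.011, -1.0]]
force: [-0.0, 0.7, 0.2]
opening: 0.997
grasp_force: 0.0
```

Run:
```python
from h import *
s=read_state(); p=s["position"]; c=capture("side")
print(loc(p),p,s["force"].round(1),s["time_s"])
crop(c,"pics/m2.png",200,120,400,340,2.7)
```

```text
[  55.  -103.2  229.6] [ 0.61106942 -0.16563034  0.40456796] [-0.   0.7  0.2] 7.125
```

View pics/m2.png

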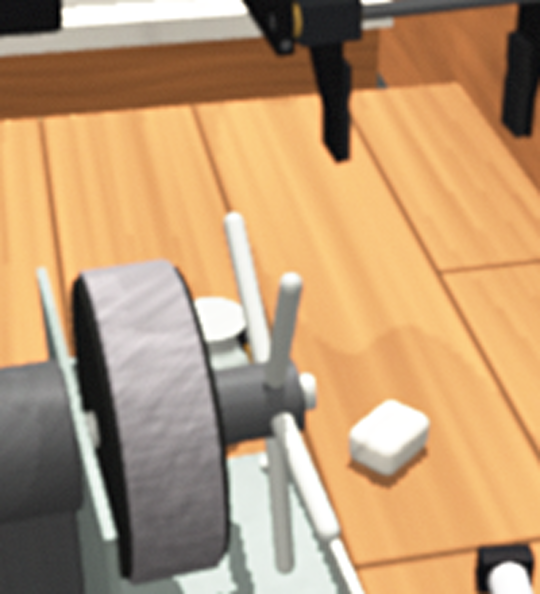

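The spoke tips in the crop are at (234,217), (290,280) and (333,528), almost exactly the starting pattern, so the wheel has turned about 72°. I'll repeat the stroke.

Call:
{"api": "jog_arm", "payload": {"delta_pos": [[-0.3,4.6,0],[-0.6,9.2,0],[-0.6,9.2,0],[-0.6,9.2,-3],[-0.6,9.2,-6],[-0.6,9.2,-9],[-0.6,9.2,-11.3],[-0.6,9.2,-11.3],[-0.6,9.2,-11.3]], "turn": [0,0,0,0,0,0,0,0,0], "grip": [0,0,0,0,0,0,0,0,0]}}

```text
time_s: 8.3
position: [0.6032, -0.0734, 0.2857]
tcp_rot: [[-0.064, 0.998, 0.0], [0.998, 0.064, -0.0], [-0.0, 0.0, -1.0]]
force: [0.0, -0.5, 0.5]
opening: 1.001
grasp_force: 0.0
```

Call:
{"api": "jog_arm", "payload": {"delta_pos": [[0.1,-0.6,-0.1],[0.1,-1.2,-0.2],[0.1,-1.7,-0.4],[0.1,-2.3,-0.6],[0.2,-2.8,-0.8],[0.2,-3.4,-1.1],[0.3,-3.9,-1.4],[0.3,-4.4,-1.7],[0.3,-4.9,-2.1],[0.3,-5.3,-2.5]], "turn": [0,0,0,0,0,0,0,0,0,0], "grip": [0,0,0,0,0,0,0,0,0,0]}}

```text
time_s: 9.55
position: [0.6061, -0.1263, 0.2604]
tcp_rot: [[-0.065, 0.998, 0.001], [0.998, 0.065, -0.001], [-0.001, 0.001, -1.0]]
force: [1.3, 0.3, 1.2]
opening: 1.002
grasp_force: 0.8
```

Call:
{"api": "jog_arm", "payload": {"delta_pos": [[0,-0.4,-0.4],[0.1,-0.8,-0.8],[0.1,-1.2,-1.2],[0.1,-1.6,-1.7],[0.1,-2.0,-2.1],[0.2,-2.3,-2.6],[0.2,-2.6,-3.2],[0.2,-2.8,-3.7],[0.2,-3.1,-4.2],[0.2,-3.3,-4.8],[0.3,-3.4,-5.3],[0.3,-3.6,-5.9]], "turn": [0,0,0,0,0,0,0,0,0,0,0,0], "grip": [0,0,0,0,0,0,0,0,0,0,0,0]}}

```text
time_s: 11.05
position: [0.6087, -0.1618, 0.2012]
tcp_rot: [[-0.065, 0.998, -0.0], [0.998, 0.065, 0.0], [0.0, -0.0, -1.0]]
force: [-1.5, 0.3, 2.0]
opening: 0.999
grasp_force: 0.8
```

Call:
{"api": "jog_arm", "payload": {"delta_pos": [[0,-0.1,-0.6],[0,-0.2,-1.1],[0,-0.3,-1.7],[0,-0.3,-2.3],[0,-0.3,-2.3]], "turn": [0,0,0,0,0], "grip": [0,0,0,0,0]}}

```text
time_s: 11.68
position: [0.6088, -0.1647, 0.1778]
tcp_rot: [[-0.065, 0.998, -0.0], [0.998, 0.065, 0.0], [0.0, -0.0, -1.0]]
force: [0.5, 1.1, -0.3]
opening: 1.004
grasp_force: 0.0
```

Call:
{"api": "jog_arm", "payload": {"delta_pos": [[0,0,5],[0,0,11],[0,0,17],[0,0,22],[0,0,22]], "turn": [0,0,0,0,0], "grip": [0,0,0,0,0]}}

```text
time_s: 12.3
position: [0.6111, -0.1656, 0.4046]
tcp_rot: [[-0.065, 0.998, 0.011], [0.998, 0.065, -0.005], [-0.006, 0.011, -1.0]]
force: [0.3, 0.7, -0.8]
opening: 0.998
grasp_force: 0.0
```

Run:
```python
from h import *
s=read_state(); p=s["position"]; c=capture("side")
print(loc(p),p,s["force"].round(1),s["time_s"])
crop(c,"pics/m3.png",240,180,370,345,3.6)
```

```text
[  55.1 -103.2  229.6] [ 0.61110477 -0.16561276  0.40459393] [ 0.3  0.7 -0.8] 12.3
```

View pics/m3.png

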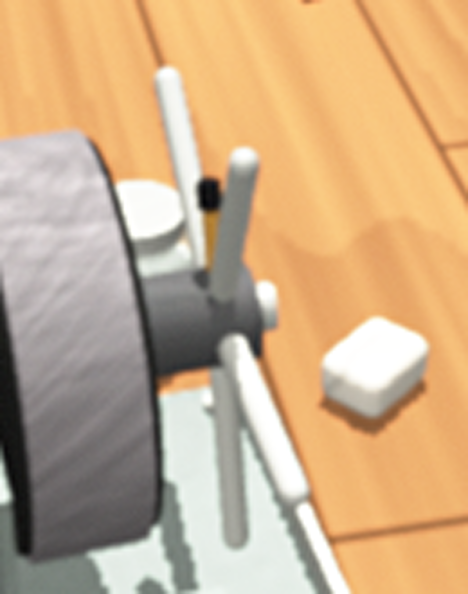

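The stem's black cap is at crop (209,185), just left of the near-upright spoke (tip (244,153)). The other spoke tips are at (168,72), (298,500) and (236,545).

Run:
```python
from h import *
c=capture("side")
for p in [(168,70),(244,152),(298,500),(236,547),(209,182)]: print(polar(c,(240+p[0]/3.6,180+p[1]/3.6)))
for a in (15,0): print(a,proj(c,O+.07*(np.sin(np.radians(a))*Y+np.cos(np.radians(a))*Z)))
print([[th]+((tcp(th,112)-tcp(-20.5,110,20))*100).round(1).tolist() for th in (-35,-36,-37,-38)])
```

```text
[ 94.5  85.1 127.2  48. ]
[-47.2 123.6 132.3 -20.9]
[-134.9    0.9  134.9  -89.6]
[ -34.7 -123.1  127.9 -164.3]
[13.7 69.3 70.7 11.2]
15 [[297.41406403 230.03022872]]
0 [[300.12669968 234.59165783]]
[[-35, 0.2, -3.9, -1.4], [-36, 0.3, -4.0, -1.5], [-37, 0.3, -4.2, -1.6], [-38, 0.3, -4.4, -1.7]]
```

Call:
{"api": "jog_arm", "payload": {"delta_pos": [[-0.3,4.6,0],[-0.6,9.2,0],[-0.6,9.2,0],[-0.6,9.2,-3],[-0.6,9.2,-6],[-0.6,9.2,-9],[-0.6,9.2,-11.3],[-0.6,9.2,-11.3],[-0.6,9.2,-11.3]], "turn": [0,0,0,0,0,0,0,0,0], "grip": [0,0,0,0,0,0,0,0,0]}}

```text
time_s: 13.52
position: [0.6032, -0.0734, 0.2856]
tcp_rot: [[-0.064, 0.998, 0.0], [0.998, 0.064, -0.0], [-0.0, 0.0, -1.0]]
force: [0.4, 0.1, 0.6]
opening: 1.001
grasp_force: 0.0
```

Call:
{"api": "jog_arm", "payload": {"delta_pos": [[0.1,-0.6,-0.1],[0.1,-1.2,-0.2],[0.1,-1.7,-0.4],[0.1,-2.3,-0.6],[0.2,-2.8,-0.8],[0.2,-3.4,-1.1],[0.3,-3.7,-1.3],[0.3,-4.0,-1.5],[0.3,-4.0,-1.5],[0.3,-3.4,-1.3],[0.3,-3.0,-1.0],[0.3,-3.0,-1.0]], "turn": [0,0,0,0,0,0,0,0,0,0,0,0], "grip": [0,0,0,0,0,0,0,0,0,0,0,0]}}

```text
time_s: 15.02
position: [0.606, -0.1022, 0.276]
tcp_rot: [[-0.066, 0.998, 0.001], [0.998, 0.066, -0.0], [-0.0, 0.001, -1.0]]
force: [0.3, -0.3, 0.2]
opening: 0.998
grasp_force: 0.0
```

Call:
{"api": "jog_arm", "payload": {"delta_pos": [[0,0,4],[0,0,9],[0,0,14],[0,0,19],[0,0,19],[0,0,19]], "turn": [0,0,0,0,0,0], "grip": [0,0,0,0,0,0]}}

```text
time_s: 15.78
position: [0.6054, -0.1026, 0.465]
tcp_rot: [[-0.065, 0.998, -0.001], [0.998, 0.065, 0.0], [0.0, -0.001, -1.0]]
force: [0.4, 0.2, -0.0]
opening: 0.999
grasp_force: 0.0
```

Run:
```python
from h import *
s=read_state(); c=capture("side")
print(loc(s["position"]),s["force"].round(1),s["time_s"])
crop(c,"pics/m4.png",240,180,370,345,3.6)
for a in (36,-36,-108,180,0): 
    r=.07 if a==0 else .13
    print(a,((proj(c,O+r*(np.sin(np.radians(a))*Y+np.cos(np.radians(a))*Z))-[240,180])*3.6).round(0))
```

```text
[ 53.5 -39.9 290. ] [ 0.4  0.2 -0. ] 15.775
36 [[176.  52.]]
-36 [[262. 225.]]
-108 [[289. 551.]]
180 [[219. 511.]]
0 [[216. 197.]]
```

View pics/m4.png

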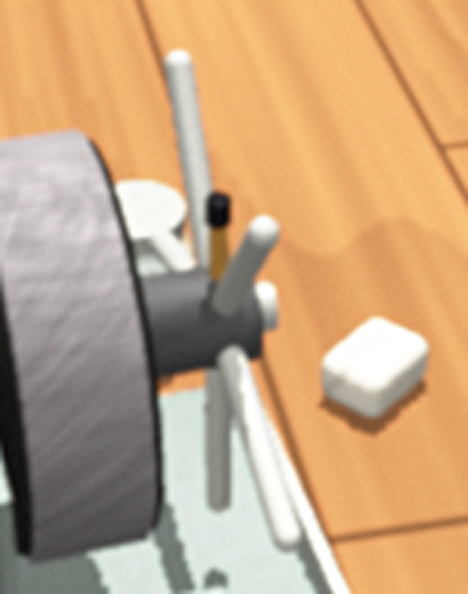

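The stem now looks upright, with its cap end at (218,195). The spoke tips are at (179,53), (264,221), (288,546) and (218,510), close to the predicted positions for 0°. I'll put a number on the angle that's left.

Run:
```python
from h import *
c=capture("side"); t=capture("top")
u=lambda p:(240+p[0]/3.6,180+p[1]/3.6)
for p,a in [((179,53),36),((264,219),-36),((288,547),-108),((218,511),180),((218,195),0)]:
    r=polar(c,u(p)); 
    # sensitivity-aware: pixel error projected on tangential direction
    f=lambda d,R:proj(c,O+R*(np.sin(np.radians(a+d))*Y+np.cos(np.radians(a+d))*Z))[0]
    R=.07 if a==0 else .13
    g=(f(1,R)-f(-1,R))/2; e=np.array(u(p))-f(0,R); print(a,r,'d=%.1f'%(e@g/(g@g)),'px/deg',g.round(2))
crop(t,"pics/t4.png",290,190,450,340,4)
```

```text
36 [ 69.9 108.3 128.8  32.8] d=-2.0 px/deg [-0.24  0.17]
-36 [-78.6 109.7 134.9 -35.6] d=1.1 px/deg [-0.33 -1.39]
-108 [-122.3  -39.1  128.4 -107.7] d=1.5 px/deg [ 0.15 -0.66]
180 [   1.3 -131.1  131.1  179.4] d=-0.1 px/deg [0.31 0.81]
0 [-2.9 72.7 72.8 -2.2] d=0.5 px/deg [-0.19 -0.39]
```

View pics/t4.png

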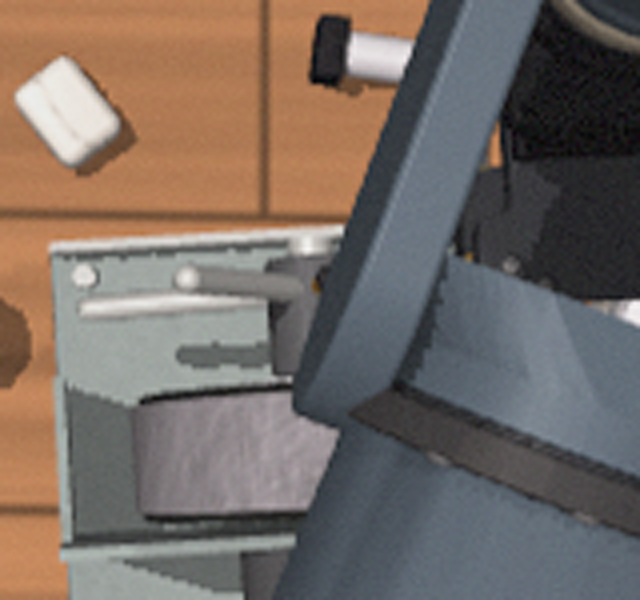

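The top view agrees: the left upper spoke's tip is at crop (187,278), and the stone and pump haven't moved. I've used all 10 picture views, so I'll check that tip numerically and hand in if it agrees.

Run:
```python
from h import *
t=capture("top")
u=(290+187/4,190+278/4)
f=lambda a:proj(t,O+.127*(np.sin(np.radians(a))*Y+np.cos(np.radians(a))*Z))[0]
L=[(a,abs(f(a)[0]-u[0])) for a in np.arange(25,48,.5)]
best=min(L,key=lambda k:k[1])[0]; print("left spoke angle",best,f(36),u)
s=read_state(); print(s["qvel"].round(2),s["time_s"])
if abs(best-36)<3: print(hand_in())
```

```text
left spoke angle 35.0 [335.54120669 259.76601059] (336.75, 259.5)
[ 0.03 -0.06 -0.56 -0.06  0.12  0.03] 15.975
the job is handed in; nothing more can be done
None
```

The job is handed in: the valve stem points straight up to within about 1° by my camera measurements. It took three pushes with one fingertip on the spokes. The wheel was at rest and the arm clear when I handed in, at about 16 s.

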